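Square up a lantern wall on the tilted squaring board

TASK

Lay the amber lantern wall flat on the tilted metal board with its straight foot towards the red foot rail and its gable up the slope, lowering it right down to the board before you let go, and let it slide under the lips into the corner where the two rails meet. If it hangs up on the way, nudge it until its foot and its side are fully home against both rails, and leave it there with nothing touching it; do not disturb the other walls, the mug or the bottle, and never ram the wall into the board.

Things in the scene. Friction and masses are not known exactly. Their poses are not given: they have to be found in the camera images.
- amber_wall: Wall to load: slippery brass frame, amber glass, like a house gable end: 60 mm wide, 104 long, 12 thick, 130 to 210 g, starts flat on the bench. Origin: centre of its underside. x across the width; y from the straight foot (y=-52) to the flat ridge (y=+52, 20 wide); z up at the start. Long sides are straight from y=-52 to +32, then slope in at 45 degrees to the ridge. Both faces alike.
- amber_foot (a point): Middle of the amber wall's foot edge, at half thickness.
- amber_ridge (a point): Middle of the amber wall's ridge edge, at half thickness.
- board: Tilted aluminium-faced board, fixed on a stand, falling at 33 degrees straight to one corner. Origin: that corner, on the deck, 47 mm above the bench, where the inner faces of two rails meet. x runs up along the foot rail, y up along the side rail (each climbs 22.7 degrees); z is the deck's normal, leaning to the low corner. The deck reaches to x=175, y=195 mm. The stand's base is 215 x 210 mm.
- foot_rail (a point): On the deck at the inner face of the foot rail, 75 mm along it. The rail lies along the board's y=0 up to x=150 mm: painted red, 18 mm high over the deck; a 3.5 mm thick lip, 14.5 mm above the deck, overhangs it by 6 mm, so a wall cannot be set straight down in the corner but slides in under the lips.
- side_rail (a point): On the deck at the inner face of the side rail, 85 mm along it. Dark steel, same section and lip as the foot rail; it lies along the board's x=0 up to y=170 mm.
- home (a point): Where the amber wall's origin is when it is home (x=30, y=52 mm on the board, on the deck), foot on the foot rail, one long side on the side rail. Brass on deck and rails has friction about 0.25 to 0.46: a released wall slides down, but often hangs against one rail short of the other and needs a push of a newton or so along the deck.
- blue_wall: Same wall with blue glass, flat on the bench; leave alone.
- green_wall: Same wall with green glass, flat on the bench; leave alone.
- mug: Yellow enamel mug, 76 mm across, 80 mm high, with a handle; leave alone. Origin: centre of its underside.
- bottle: Small amber bottle with black cap, 52 mm across, 130 mm high; leave alone. Origin: centre of its underside.
Things that resemble listed ones, but are neither listed nor needed, are in the scene too. What is shaped like the amber_wall but black or pink is not meant.

How it is judged:
By the outcome, as a careful person would: the job done as asked, in the order asked, and still so for the second after the job is handed in, with the robot touching nothing.
It also fails if it takes over 56 s, if anything falls off the work surface, if the arm or the gripper's body presses on something with over 40 N, if the wrist force passes 120 N, or if a joint passes its speed limit or range.

ROBOT

A 6-joint arm with a two-finger parallel gripper is mounted at the origin on the work surface. World frame = base frame: x ahead of the robot, y to its left, z up, the work surface at z = 0. Lengths are in m, angles in rad, forces in N, time in s.
With the tool pointing down it reaches from about 0.25 to 0.85 m from the base axis. Payload 12.5 kg.
Tool frame: the origin (TCP) lies between the finger pads; the fingertips stand 19 mm ahead of it and the grasp point (between the pads) is the TCP (r.nose_length is the distance from the TCP to the fingertips, in m); z points along the fingers, y is the line along which they close (so a half turn about z gives the same grasp; the last joint's range is limited). The gripper opens to 93 mm and grips with 3 to 60 N. Pads are 15 mm wide; open, the fingers measure 128 mm over their backs; the gripper's body (75 mm by 188 mm) begins 65 mm behind the grasp point.
Start: joints at [-1.368, 0.351, 1.652, -0, 1.139, -0.085], TCP at [0.156, -0.527, 0.238] pointing down, gripper open.
Joint ranges: [-2.75, 2.75], [-0.79, 2.1], [0.01, 2.65], [-1.57, 4.71], [0.07, 3.14], [-2.87, 2.87]. Speed limits (rad/s): [2.22, 2.22, 2.79, 3.14, 3.14, 3.14].

INTERFACE

Orientations are given as a unit quaternion [x, y, z, w].
In Python, from cell import r, get_image, camera_params gives the robot as it stands. The module is installed in compiled form; this text tells all that it offers.
- The arm moves only by the tool carry_out, never from a script. Its argument "rows" is a list of rows, each an object with "linear": the shift along the tool's x, y, z in mm, a list of three; "angular": the turn, a rotation vector about the tool's x, y, z in degrees, a list of three; "jaw": the opening, from -1 (shut) to 1 (fully open). A call has 1 to 12 rows; each row is the pose to reach, as a shift and turn from the pose commanded when the call began, along the tool's axes at that moment; what a row does not reach only later rows make up. A row lasts 1/8 s, in which the tool goes at most 62.5 mm and 10.7 degrees, less where a joint would pass 70% of its speed; a pose out of reach is approached as far as the arm can. A call with a gripper value outside its range is refused whole. The fingers move at their own pace and stop on an object; the grip force is fixed at half the most. Time passes only in rows, so rows that repeat a pose let the fingers close. It gives the time, the measured TCP pose, the force, the opening and the grip force at its end, in the units of the state.
- r.get_obs(): the state, without advancing time (a new reading comes with each control period).
- get_image(name): name is "scene" or "top" or "wrist"; returns the picture (384x512x3 uint8, blue, green, red); there is no depth.
- camera_params(name): a dict with "vfov" (degrees; the focal length in pixels is half the picture's height over the tangent of half this angle, whatever the lens; pixels are square), "cx", "cy" (the principal point, pixels), "k1" (the pictures are not rectified: a ray, as slopes to the right and down, at radius r is drawn at 1 + k1 r^2 times it, then the intrinsics apply), "R" (3x3) and "t" (3): a world point X has camera coordinates R X + t; the wrist camera has in their place "T_tool_cam" (4x4, takes a point from camera to tool coordinates, whose origin is the TCP and whose axes are the flange's). Camera axes: x right, y down, z forward; pixel columns grow to the right and rows downward; lengths in m; the calibration is good to about 2 mm. A picture is of the moment at which its call begins: read the wrist's pose just before it. camera_params takes no time and is no camera call.
- r.finish_job(): hands the job in; it is judged then, once.
The state is a dict: "time_s": time; "joint_pos": joint angles; "qvel": joint speeds; "effort": joint torques, N m; "tcp_pos": TCP position; "eef_rot": TCP orientation; "wrist_force": force on the tool from outside, world axes, zero at the start; "wrist_torque": the same for the moment, N m; "grip_width": finger opening in m; "gripper_force": force on a finger pad.
Only numpy, scipy, OpenCV 4.12 (cv2) and the standard library are available. Lean on these libraries where they do the work, as an engineer would, in place of code of your own. Each camera call takes 0.05 s, during which the arm holds its last target. There are 200 camera calls.

## Working session

There is one attempt and no reset: what is moved stays moved. The work goes in short steps, Python scripts to look and compute and a tool call to move; the robot and the scene stay as the last step left them, time stands still between calls to the robot, and variables do not carry over. Pictures are saved under pics/ and viewed, at most 10 in all, crops included, and the job is handed in when it is done.

Besides the shell and the picture viewer there is one more tool, called after ">>>" as a command line: name --argument value ..., lists and objects as JSON in quotes. carry_out: Moves the arm, as the interface text tells. Its arguments: {"type":"object","properties":{"rows":{"type":"array","items":{"type":"object","properties":{"linear":{"type":"array","items":{"type":"number"}},"angular":{"type":"array","items":{"type":"number"}},"jaw":{"type":"number"}}}}},"required":["rows"]}

```bash
mkdir -p pics
python3 - <<'E'
from cell import r,get_image,camera_params
import cv2,json
for n in("scene","top"):
    cv2.imwrite(f"pics/{n}0.png",cv2.resize(get_image(n),(800,600),interpolation=cv2.INTER_CUBIC))
    print(n,camera_params(n))
print(camera_params("wrist")); print(r.get_obs())
E
```

```text
scene {'vfov': 57.94326137583564, 'cx': 254.280617282054, 'cy': 192.68591001786555, 'k1': -0.10092813714921536, 'R': array([[-0.66660327,  0.74527063,  0.01455259],
       [ 0.50749135,  0.46804942, -0.72345163],
       [-0.54597858, -0.47486991, -0.69022167]]), 't': array([ 0.32498823, -0.27235544,  1.24659641])}
top {'vfov': 54.13053037159994, 'cx': 254.23597336385993, 'cy': 186.71277248144173, 'k1': -0.047299036871989324, 'R': array([[-0.00501806, -0.99938722, -0.034641  ],
       [-0.99758579,  0.00740241, -0.06904918],
       [ 0.06926329,  0.03421087, -0.99701164]]), 't': array([0.09758806, 0.56368539, 0.86687635])}
{'vfov': 59.267602322092536, 'cx': 254.24642602631724, 'cy': 191.1056890915118, 'k1': -0.09088295735265504, 'T_tool_cam': array([[ 3.87567655e-04, -9.67462093e-01, -2.53015707e-01,
         7.06505577e-02],
       [ 9.99999786e-01,  2.41740248e-04,  6.07444683e-04,
        -3.35037383e-04],
       [-5.26515625e-04, -2.53015889e-01,  9.67461980e-01,
        -1.46934685e-01],
       [ 0.00000000e+00,  0.00000000e+00,  0.00000000e+00,
         1.00000000e+00]])}
{'time_s': 0.1, 'joint_pos': array([-1.36764614e+00,  3.51167385e-01,  1.65232015e+00, -1.86870414e-05,
        1.13910609e+00, -8.46322856e-02]), 'qvel': array([ 2.35075086e-03, -1.94297215e-04,  7.94469232e-05,  1.92240520e-03,
       -2.62512333e-04, -5.49931899e-04]), 'effort': array([ 4.14155293e-04, -4.98026776e+01, -2.85703772e+01,  7.00041885e-02,
        2.39244488e-02, -2.25784379e-05]), 'tcp_pos': array([ 0.15605238, -0.52711114,  0.23717864]), 'eef_rot': array([ 9.89664821e-01,  1.43399066e-01, -3.81103486e-05, -4.99103922e-04]), 'wrist_force': array([-0.3044884 , -0.58553753,  0.15572953]), 'wrist_torque': array([0.00767205, 0.00030989, 0.00059952]), 'gripper_force': 0.0, 'grip_width': 0.09277719693195112}
```

View pics/top0.png

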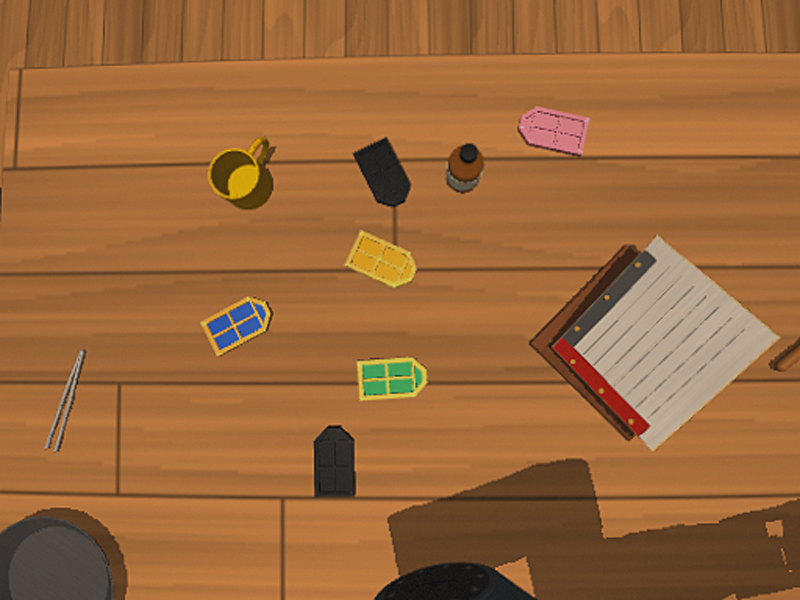

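View pics/scene0.png

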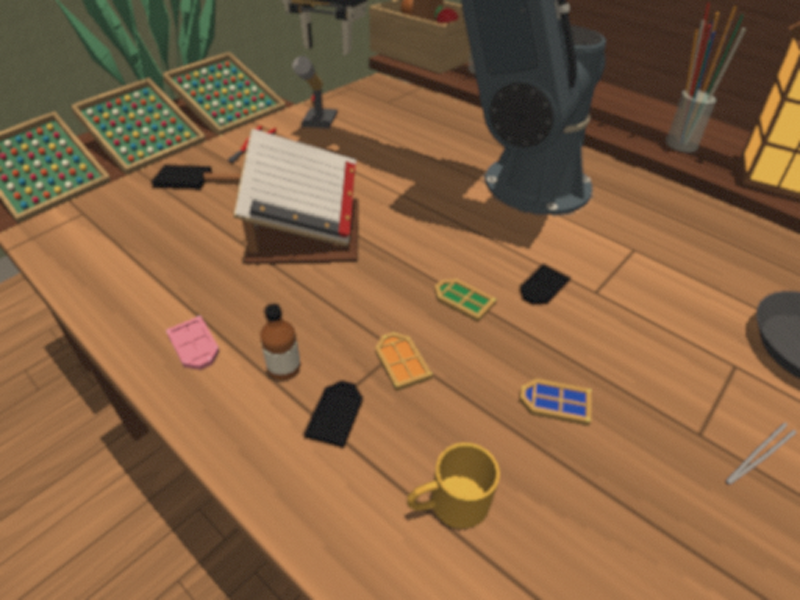

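Candidates in the top view (800x600): amber wall (381,259), blue (236,325), green (392,378), black (382,172) and (334,461), and pink (555,130). The bottle at (464,165) is also amber. I choose the amber wall at (381,259). The board's low corner is at about (560,342), with the red foot rail running down-right and the steel side rail up-right.

```bash
cat > h.py <<'E'
import numpy as np,cv2
from cell import r,get_image,camera_params
from scipy.spatial.transform import Rotation as Ro
from scipy.optimize import least_squares
def cam(n,obs=None):
    p=camera_params(n); f=192/np.tan(np.radians(p['vfov']/2))
    K=np.array([[f,0,p['cx']],[0,f,p['cy']],[0,0,1]]); D=np.array([p['k1'],0,0,0.])
    if n=='wrist':
        T=np.eye(4);T[:3,:3]=Ro.from_quat(obs['eef_rot']).as_matrix();T[:3,3]=obs['tcp_pos']
        M=np.linalg.inv(T@p['T_tool_cam']);return K,D,M[:3,:3],M[:3,3]
    return K,D,np.array(p['R']),np.array(p['t'])
def proj(c,X):
    K,D,R,t=c
    return cv2.projectPoints(np.atleast_2d(np.float64(X)),cv2.Rodrigues(R)[0],t,K,D)[0][:,0]
def onplane(c,px,n=(0,0,1),d=0.):
    # points on plane n.X=d
    K,D,R,t=c
    q=cv2.undistortPoints(np.float64(px).reshape(-1,1,2),K,D)[:,0]
    v=np.c_[q,np.ones(len(q))]@R; o=-R.T@t; n=np.array(n)
    return o+v*((d-o@n)/(v@n))[:,None]
def boardR(yaw):
    # yaw: heading of horizontal downhill direction
    dn=np.array([np.cos(yaw),np.sin(yaw),0]);a=np.radians(33)
    z=np.array([0,0,np.cos(a)])+dn*np.sin(a)
    up=-(dn*np.cos(a)-np.array([0,0,np.sin(a)])); s=np.cross(z,up) # 90deg ccw of up about z
    x=(up-s)/2**.5; y=(up+s)/2**.5
    return np.c_[x,y,z]
def wallfit(c,img,z=.012,lo=(16,110,110),hi=(30,255,255),roi=None):
    m=cv2.inRange(cv2.cvtColor(img,cv2.COLOR_BGR2HSV),lo,hi)
    if roi: k=np.zeros_like(m);k[roi[1]:roi[3],roi[0]:roi[2]]=1;m*=k
    m=cv2.morphologyEx(m,cv2.MORPH_CLOSE,np.ones((5,5)))
    cs=cv2.findContours(m,cv2.RETR_EXTERNAL,cv2.CHAIN_APPROX_NONE)[0]
    return max(cs,key=cv2.contourArea)[:,0]
E
python3 - <<'E'
from h import *
t=get_image("top");s=get_image("scene");cv2.imwrite("pics/t.png",t);cv2.imwrite("pics/s.png",s)
ct=wallfit(None,t,roi=(205,140,275,190))
P=onplane(cam("top"),ct,d=.012)[:,:2]
rr=cv2.minAreaRect(np.float32(P*1000));print(len(ct),rr,P.mean(0));print(np.round(cv2.boxPoints(rr)))
a=cv2.resize(t[140:300,330:510],(530,471),interpolation=cv2.INTER_CUBIC)
b=cv2.resize(t[140:190,210:280],(264,188),interpolation=cv2.INTER_CUBIC)
q=np.zeros((600,800,3),np.uint8);q[:471,:530]=a;q[:188,532:796]=b
e=cv2.resize(s[75:170,145:235],(264,279),interpolation=cv2.INTER_CUBIC);q[195:474,532:796]=e
cv2.imwrite("pics/c1.png",q)
E
```

```text
116 ((612.53369140625, 116.90716552734375), (106.09150695800781, 62.27168655395508), 64.84188079833984) [0.61427217 0.1202142 ]
[[562.  82.]
 [618.  56.]
 [663. 152.]
 [607. 178.]]
```

View pics/c1.png

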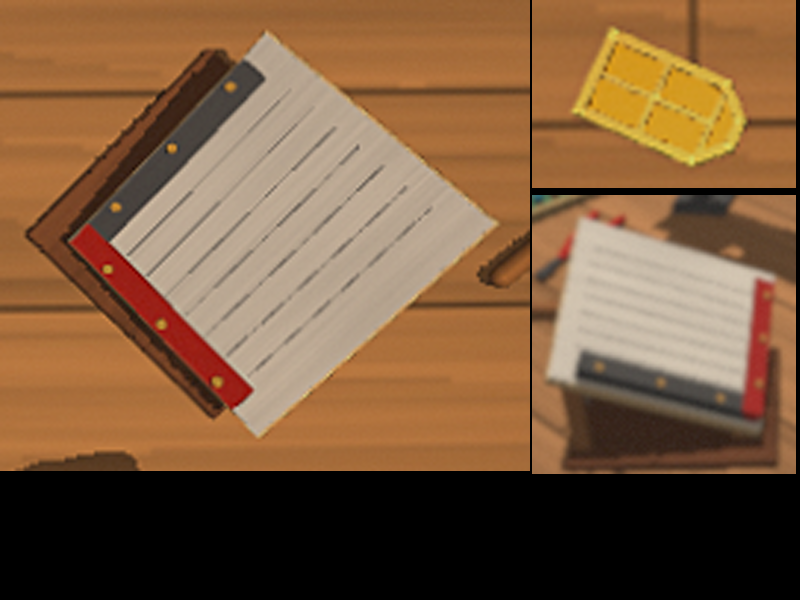

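The crop confirms the amber wall: glass amber, ridge at (740,130) and foot at (595,75). The board's inner lip corner is at (112,248), the red end at (253,390), the steel end at (265,75) and the far deck corner at (497,222). Next I fit the board pose.

```bash
cat > board.py <<'E'
from h import *
tp=[((497,222),(175,195,0)),((253,390),(150,6,18)),((112,248),(6,6,18)),((265,75),(6,170,18)),((267,32),('w',195,0)),((260,437),(175,'w',0)),((72,237),('w','w',18)),((235,405),(150,'w',18)),((243,60),('w',170,18))]
sp=[((776,270),(175,'w',0)),((583,218),(175,195,0)),((549,380),('w',195,0)),((583,352),(6,170,18)),((754,280),(150,6,18)),((746,392),(6,6,18))]
ut=np.array([(330+p[0]/2.944,140+p[1]/2.944) for p,_ in tp])-.35
us=np.array([(145+(p[0]-532)/2.933,75+(p[1]-195)/2.937) for p,_ in sp])-.35
def X(L,w): return np.array([[-w if c=='w' else c for c in q] for _,q in L])/1000.
def res(v,split=False):
    R=boardR(v[0]);o=np.array([v[1],v[2],.047]);w=v[3]*1000
    a=proj(cam('top'),o+X(tp,w)@R.T)-ut;b=proj(cam('scene'),o+X(sp,w)@R.T)-us
    return np.r_[a.ravel(),b.ravel()*.7]
s=least_squares(res,[np.pi/2,.5,-.15,.015],loss='soft_l1')
if __name__=='__main__':
    print(s.x,np.round(res(s.x).reshape(-1,2),1).tolist())
E
python3 board.py
```

```text
[ 1.57288703  0.48072951 -0.15727175  0.01519982] [[0.3, -0.1], [0.0, -0.1], [-1.8, -1.8], [-0.4, 1.0], [1.4, 1.0], [1.3, -1.3], [-1.2, 1.9], [-1.3, 1.6], [-0.7, -0.5], [-1.7, 0.7], [-1.3, -0.6], [-0.5, -2.0], [-0.7, -0.5], [0.1, -0.9], [-0.6, 0.0]]
```

```bash
cat >> h.py <<'E'
def tgt(pos,xh=None,R=None,via=None):
    o=r.get_obs();T=Ro.from_quat(o['eef_rot']).as_matrix()
    if R is None:
        a=np.radians(xh);x=np.array([np.cos(a),np.sin(a),0]);z=np.array([0,0,-1.]);R=np.c_[x,np.cross(z,x),z]
    print('lin',np.round((T.T@(np.array(pos)-o['tcp_pos']))*1000,1),'ang',np.round(Ro.from_matrix(T.T@R).as_rotvec(degrees=True),2),'t',o['time_s'])
E
python3 -c "
from h import *
tgt([.156,-.527,.34],16.5);tgt([.6125,.117,.34],64.8);tgt([.6125,.117,.2],64.8)"
```

```text
lin [  -0.    -0.3 -102.7] ang [-0.04 -0.   -0.01] t 0.2
lin [ 620.5 -488.2 -102.3] ang [-4.000e-02 -2.000e-02 -4.831e+01] t 0.2
lin [ 620.5 -488.1   37.7] ang [-4.000e-02 -2.000e-02 -4.831e+01] t 0.2
```

>>> carry_out --rows '[{"linear":[0,0,-60],"angular":[0,0,0],"jaw":1},{"linear":[50,-40,-102],"angular":[0,0,-5],"jaw":1},{"linear":[95,-75,-102],"angular":[0,0,-10],"jaw":1},{"linear":[140,-110,-102],"angular":[0,0,-15],"jaw":1},{"linear":[185,-145,-102],"angular":[0,0,-20],"jaw":1},{"linear":[230,-180,-102],"angular":[0,0,-25],"jaw":1},{"linear":[280,-220,-102],"angular":[0,0,-30],"jaw":1},{"linear":[330,-260,-102],"angular":[0,0,-35],"jaw":1},{"linear":[380,-300,-102],"angular":[0,0,-40],"jaw":1},{"linear":[430,-340,-102],"angular":[0,0,-45],"jaw":1},{"linear":[480,-378,-102],"angular":[0,0,-48.3],"jaw":1},{"linear":[530,-417,-102],"angular":[0,0,-48.3],"jaw":1}]'

```text
time_s: 1.7
tcp_pos: [0.5426, 0.0189, 0.3396]
eef_rot: [0.844, 0.536, 0.0, 0.0]
wrist_force: [0.9, -1.4, -0.1]
grip_width: 0.0926
gripper_force: 0.0
```

```bash
python3 -c "
from h import *
tgt([.6125,.117,.2],64.8);print(r.get_obs()['tcp_pos'])"
```

```text
lin [118.5  21.6 139.6] ang [0.01 0.   0.05] t 1.7
[0.54260767 0.01894987 0.33962104]
```

>>> carry_out --rows '[{"linear":[60,11,40],"angular":[0,0,0],"jaw":1},{"linear":[100,18,80],"angular":[0,0,0],"jaw":1},{"linear":[118,21.6,120],"angular":[0,0,0],"jaw":1},{"linear":[118,21.6,140],"angular":[0,0,0],"jaw":1},{"linear":[118,21.6,140],"angular":[0,0,0],"jaw":1},{"linear":[118,21.6,140],"angular":[0,0,0],"jaw":1}]'

```text
time_s: 2.45
tcp_pos: [0.6119, 0.1144, 0.2008]
eef_rot: [0.844, 0.536, 0.001, 0.0]
wrist_force: [0.0, -0.6, 0.1]
grip_width: 0.0933
gripper_force: 0.0
```

Run:
```python
from h import *
o=r.get_obs();im=get_image('wrist');cv2.imwrite('pics/w1.png',im);c=cam('wrist',o)
ct=wallfit(None,im)
P=onplane(c,ct,d=.012)[:,:2]
rr=cv2.minAreaRect(np.float32(P*1000));print(len(ct),rr);print(np.round(cv2.boxPoints(rr)),o['tcp_pos'])
q=onplane(c,cv2.approxPolyDP(ct.reshape(-1,1,2),4,True)[:,0],d=.012);print(np.round(q*1000))
```

```text
2570 ((642.2900390625, 130.989990234375), (361.67486572265625, 574.1505737304688), 56.576229095458984)
[[ 303.  138.]
 [ 782. -178.]
 [ 981.  124.]
 [ 502.  440.]] [0.61193549 0.11435986 0.20082808]
[[ 462.  380.   12.]
 [ 438.  338.   12.]
 [ 442.  335.   12.]
 [ 434.  332.   12.]
 [ 357.  220.   12.]
 [ 373.  206.   12.]
 [ 375.  185.   12.]
 [ 353.  164.   12.]
 [ 336.  160.   12.]
 [ 372.  141.   12.]
 [ 404.  141.   12.]
 [ 392.  114.   12.]
 [ 405.  117.   12.]
 [ 403.  106.   12.]
 [ 396.  108.   12.]
 [ 407.   97.   12.]
 [ 419.  111.   12.]
 [ 435.  105.   12.]
 [ 444.  112.   12.]
 [ 472.  115.   12.]
 [ 473.  148.   12.]
 [ 501.  148.   12.]
 [ 503.  155.   12.]
 [ 538.  157.   12.]
 [ 554.  165.   12.]
 [ 561.  160.   12.]
 [ 558.  152.   12.]
 [ 572.  171.   12.]
 [ 559.  173.   12.]
 [ 565.  180.   12.]
 [ 591.  169.   12.]
 [ 592.  161.   12.]
 [ 600.  159.   12.]
 [ 576.  107.   12.]
 [ 564.  105.   12.]
 [ 577.   90.   12.]
 [ 576.   59.   12.]
 [ 592.   63.   12.]
 [ 587.   45.   12.]
 [ 569.   40.   12.]
 [ 567.   48.   12.]
 [ 562.   40.   12.]
 [ 548.   45.   12.]
 [ 545.   38.   12.]
 [ 539.   48.   12.]
 [ 530.   36.   12.]
 [ 500.   39.   12.]
 [ 599.  -10.   12.]
 [ 601.   -3.   12.]
 [ 608.   -5.   12.]
 [ 607.  -14.   12.]
 [ 664.  -40.   12.]
 [ 660.   -5.   12.]
 [ 672.   23.   12.]
 [ 687.   23.   12.]
 [ 707.    1.   12.]
 [ 740.  -76.   12.]
 [ 776. -100.   12.]
 [ 778. -139.   12.]
 [ 762. -145.   12.]
 [ 756. -138.   12.]
 [ 750. -150.   12.]
 [ 766. -167.   12.]
 [ 778. -162.   12.]
 [ 790. -122.   12.]
 [ 786.  -89.   12.]
 [ 772.  -73.   12.]
 [ 751.  -79.   12.]
 [ 720.  -10.   12.]
 [ 723.   14.   12.]
 [ 740.   27.   12.]
 [ 775.   17.   12.]
 [ 775.    3.   12.]
 [ 806.  -43.   12.]
 [ 806.  -64.   12.]
 [ 846.  -82.   12.]
 [ 917.  167.   12.]
 [ 554.  328.   12.]
 [ 539.  316.   12.]
 [ 523.  345.   12.]
 [ 515.  349.   12.]
 [ 499.  340.   12.]
 [ 482.  368.   12.]]
```

View pics/w1.png

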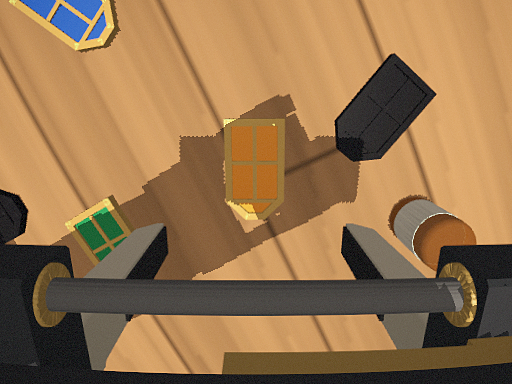

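The wrist view shows the amber wall in the gripper's shadow: foot corners at (226,119) and (285,118), shoulders at (226,201) and (283,200), ridge near (255,219). The bottle is at (430,230) and the green wall at (100,225), both outside the fingers.

Run:
```python
from h import *
o=r.get_obs();c=cam('wrist',o);
px=np.array([(225,119),(285,118),(283.5,200),(225.5,201)]);W=np.array([(30,-52),(-30,-52),(-30,32),(30,32)])/1000
for A in (W,W*[-1,1]):
    f=lambda v:(proj(c,np.c_[v[:2]+A@np.array([[np.cos(v[2]),-np.sin(v[2])],[np.sin(v[2]),np.cos(v[2])]]).T,np.full(4,.012)])-px).ravel()
    for a0 in(-205,):
        s=least_squares(f,[.6125,.117,np.radians(a0)]);print(s.cost,s.x[:2],np.degrees(s.x[2])+90,np.round(s.fun,1))
        h=s.x[2]+np.pi/2;g=s.x[:2]-.004*np.array([np.cos(h),np.sin(h)])
        tgt([*g,.08],np.degrees(h)+180);tgt([*g,.0225],np.degrees(h)+180)
```

```text
1.0942731822587 [0.61518502 0.11777632] -115.10628400627382 [-0.9 -0.6  0.3  0.2  0.2  0.7  0.4 -0.2]
lin [  8.4   1.2 121.1] ang [ 0.1  -0.06 -0.12] t 2.5
lin [  8.3   1.1 178.6] ang [ 0.1  -0.06 -0.12] t 2.5
7027.440687722256 [0.61436718 0.11677821] -116.9788132849076 [ 61.7   1.6 -59.5   0.7 -58.9   1.   56.9   1.7]
lin [  7.1   1.  121.1] ang [ 0.1  -0.06  1.75] t 2.5
lin [  7.    0.9 178.6] ang [ 0.1  -0.06  1.75] t 2.5
```

>>> carry_out --rows '[{"linear":[8,1,50],"angular":[0,0,0],"jaw":1},{"linear":[8,1,100],"angular":[0,0,0],"jaw":1},{"linear":[8,1,140],"angular":[0,0,0],"jaw":1},{"linear":[8,1,165],"angular":[0,0,0],"jaw":1},{"linear":[8,1,178],"angular":[0,0,0],"jaw":1},{"linear":[8,1,178],"angular":[0,0,0],"jaw":1},{"linear":[8,1,178],"angular":[0,0,0],"jaw":0.6},{"linear":[8,1,178],"angular":[0,0,0],"jaw":0.2},{"linear":[8,1,178],"angular":[0,0,0],"jaw":0},{"linear":[8,1,178],"angular":[0,0,0],"jaw":0},{"linear":[8,1,178],"angular":[0,0,0],"jaw":0}]'

```text
time_s: 3.88
tcp_pos: [0.6159, 0.1214, 0.0219]
eef_rot: [0.844, 0.536, 0.0, 0.0]
wrist_force: [-1.0, -0.9, 2.9]
grip_width: 0.0598
gripper_force: 30.0
```

>>> carry_out --rows '[{"linear":[0,0,-30],"angular":[0,0,0],"jaw":0},{"linear":[0,0,-90],"angular":[0,0,0],"jaw":0},{"linear":[0,0,-150],"angular":[0,0,0],"jaw":0},{"linear":[0,0,-210],"angular":[0,0,0],"jaw":0},{"linear":[0,0,-260],"angular":[0,0,0],"jaw":0},{"linear":[0,0,-280],"angular":[0,0,0],"jaw":0},{"linear":[0,0,-280],"angular":[0,0,0],"jaw":0}]'

```text
time_s: 4.75
tcp_pos: [0.6161, 0.1214, 0.3027]
eef_rot: [0.844, 0.536, 0.001, 0.0]
wrist_force: [0.2, -0.0, -1.6]
grip_width: 0.06
gripper_force: 30.0
```

```bash
cat > bp.py <<'E'
from h import *
YAW,OX,OY=1.57289,.48073,-.15727
B=boardR(YAW);O=np.array([OX,OY,.047]);RT=np.c_[-B[:,1],-B[:,0],-B[:,2]]
def btgt(x,y,h,**k): # wall-origin x,y (mm), underside height h
    p=O+B@np.array([x,y-3.6,h+21.9])/1000; print(np.round(p,4));tgt(p,R=RT)
E
python3 -c "
from bp import *
btgt(68,72,150);btgt(68,72,90)
o=r.get_obs();print(o['grip_width'],np.round(o['joint_pos'],2))"
```

```text
[ 0.481  -0.1445  0.2437]
lin [-298.2   -9.1   58.6] ang [  6.14 -34.6  -68.31] t 4.75
[ 0.4811 -0.1772  0.1934]
lin [-327.8    4.8  108.9] ang [  6.14 -34.6  -68.31] t 4.75
0.05996967443944183 [0.12 0.44 1.36 0.   1.34 0.56]
```

>>> carry_out --rows '[{"linear":[-33,-1,0],"angular":[0.7,-3.8,-7.6],"jaw":0},{"linear":[-66,-2,0],"angular":[1.4,-7.7,-15.2],"jaw":0},{"linear":[-100,-3,0],"angular":[2.1,-11.5,-22.8],"jaw":0},{"linear":[-133,-4,0],"angular":[2.7,-15.4,-30.4],"jaw":0},{"linear":[-166,-5,5],"angular":[3.4,-19.2,-38],"jaw":0},{"linear":[-200,-6,15],"angular":[4.1,-23.1,-45.5],"jaw":0},{"linear":[-233,-7,28],"angular":[4.8,-26.9,-53.1],"jaw":0},{"linear":[-266,-8,42],"angular":[5.5,-30.8,-60.7],"jaw":0},{"linear":[-298,-9,58],"angular":[6.14,-34.6,-68.3],"jaw":0},{"linear":[-298,-9,58],"angular":[6.14,-34.6,-68.3],"jaw":0},{"linear":[-298,-9,58],"angular":[6.14,-34.6,-68.3],"jaw":0},{"linear":[-298,-9,58],"angular":[6.14,-34.6,-68.3],"jaw":0}]'

```text
time_s: 6.25
tcp_pos: [0.4814, -0.144, 0.2438]
eef_rot: [0.366, 0.886, -0.262, 0.108]
wrist_force: [0.2, -0.5, -1.5]
grip_width: 0.0595
gripper_force: 30.0
```

Run:
```python
from bp import *
btgt(68,72,150);o=r.get_obs();print(o['joint_pos'].round(2))
im=get_image('wrist');c=cam('wrist',o);cv2.imwrite('pics/w2r.png',im)
for q in [(6,6,18),(150,6,18),(6,170,18),(175,195,0)]: 
    p=proj(c,O+B@np.array(q)/1000)[0];print(q,p.round(1));cv2.circle(im,tuple(int(v) for v in p.round()),2,(255,0,255),-1)
cv2.imwrite('pics/w2.png',cv2.resize(im,(800,600)))
```

```text
[ 0.481  -0.1445  0.2437]
lin [ 0.  -0.6  0.4] ang [-0.05 -0.06  0.01] t 6.25
[-0.1   0.27  1.86 -0.67  1.05 -0.54]
(6, 6, 18) [323.5 112.3]
(150, 6, 18) [159.8 112.6]
(6, 170, 18) [314.9 280.4]
(175, 195, 0) [154.2 292. ]
```

View pics/w2.png

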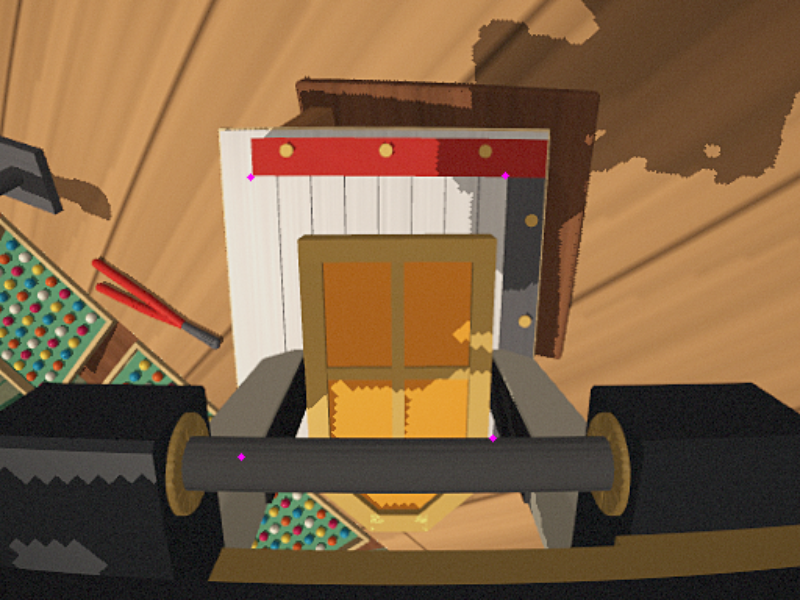

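The wrist view shows the held wall square over the board. The predicted lip corner (505,176) falls within about 2 px of the red/steel inner corner at (508,177), so I can go down.

>>> carry_out --rows '[{"linear":[0,-0.6,45],"angular":[0,0,0],"jaw":0},{"linear":[0,-0.6,85],"angular":[0,0,0],"jaw":0},{"linear":[0,-0.6,115],"angular":[0,0,0],"jaw":0},{"linear":[0,-0.6,132],"angular":[0,0,0],"jaw":0},{"linear":[0,-0.6,140],"angular":[0,0,0],"jaw":0},{"linear":[0,-0.6,144],"angular":[0,0,0],"jaw":0},{"linear":[0,-0.6,146],"angular":[0,0,0],"jaw":0},{"linear":[0,-0.6,146],"angular":[0,0,0],"jaw":0},{"linear":[0,-0.6,146],"angular":[0,0,0],"jaw":0}]'

```text
time_s: 7.42
tcp_pos: [0.4804, -0.2242, 0.1218]
eef_rot: [0.366, 0.886, -0.263, 0.108]
wrist_force: [0.5, -0.5, -2.0]
grip_width: 0.0599
gripper_force: 30.0
```

```bash
python3 -c "
from bp import *
btgt(68,72,0);print(r.get_obs()['wrist_force'])"
```

```text
[ 0.4812 -0.2262  0.1179]
lin [-0.2  0.9  4.4] ang [-0.08 -0.04  0.05] t 7.425
[ 0.51978322 -0.45907738 -1.97278881]
```

>>> carry_out --rows '[{"linear":[0,0,1],"angular":[0,0,0],"jaw":0},{"linear":[0,0,2],"angular":[0,0,0],"jaw":0},{"linear":[0,0,2.5],"angular":[0,0,0],"jaw":0},{"linear":[0,0,2.5],"angular":[0,0,0],"jaw":0},{"linear":[0,0,2.5],"angular":[0,0,0],"jaw":0}]'

```text
time_s: 8.05
tcp_pos: [0.4802, -0.2257, 0.1193]
eef_rot: [0.366, 0.886, -0.263, 0.108]
wrist_force: [0.9, -0.5, -2.2]
grip_width: 0.0597
gripper_force: 30.0
```

>>> carry_out --rows '[{"linear":[0,0,0.5],"angular":[0,0,0],"jaw":0},{"linear":[0,0,1],"angular":[0,0,0],"jaw":0},{"linear":[0,0,1],"angular":[0,0,0],"jaw":0},{"linear":[0,0,1],"angular":[0,0,0],"jaw":0}]'

```text
time_s: 8.55
tcp_pos: [0.4802, -0.2263, 0.1185]
eef_rot: [0.366, 0.886, -0.263, 0.108]
wrist_force: [0.6, -0.6, -2.3]
grip_width: 0.0594
gripper_force: 30.0
```

>>> carry_out --rows '[{"linear":[0,0,0.5],"angular":[0,0,0],"jaw":0},{"linear":[0,0,1],"angular":[0,0,0],"jaw":0},{"linear":[0,0,1],"angular":[0,0,0],"jaw":0},{"linear":[0,0,1],"angular":[0,0,0],"jaw":0}]'

```text
time_s: 9.05
tcp_pos: [0.4802, -0.2265, 0.1182]
eef_rot: [0.366, 0.886, -0.263, 0.108]
wrist_force: [-1.8, 8.2, 8.4]
grip_width: 0.0595
gripper_force: 30.0
```

>>> carry_out --rows '[{"linear":[0,0,0.3],"angular":[0,0,0],"jaw":0},{"linear":[0,0,0.7],"angular":[0,0,0],"jaw":0},{"linear":[0,0,0.7],"angular":[0,0,0],"jaw":0},{"linear":[0,0,0.7],"angular":[0,0,0],"jaw":0}]'

```text
time_s: 9.55
tcp_pos: [0.4802, -0.2265, 0.1182]
eef_rot: [0.366, 0.886, -0.263, 0.108]
wrist_force: [-6.5, 15.5, 18.2]
grip_width: 0.0601
gripper_force: 30.0
```

Contact confirmed at about 8 N. I ease off slightly and release.

>>> carry_out --rows '[{"linear":[0,0,-0.8],"angular":[0,0,0],"jaw":0},{"linear":[0,0,-1],"angular":[0,0,0],"jaw":0},{"linear":[0,0,-1],"angular":[0,0,0],"jaw":0.3},{"linear":[0,0,-1],"angular":[0,0,0],"jaw":0.5},{"linear":[0,0,-1],"angular":[0,0,0],"jaw":0.5},{"linear":[0,0,-1],"angular":[0,0,0],"jaw":0.5},{"linear":[0,0,-20],"angular":[0,0,0],"jaw":0.5},{"linear":[0,0,-60],"angular":[0,0,0],"jaw":0.5},{"linear":[0,0,-100],"angular":[0,0,0],"jaw":0.5},{"linear":[0,0,-120],"angular":[0,0,0],"jaw":0.5},{"linear":[0,0,-120],"angular":[0,0,0],"jaw":0.5},{"linear":[0,0,-120],"angular":[0,0,0],"jaw":0.5}]'

```text
time_s: 11.05
tcp_pos: [0.48, -0.1618, 0.2174]
eef_rot: [0.366, 0.886, -0.263, 0.108]
wrist_force: [0.1, -0.2, -0.1]
grip_width: 0.0697
gripper_force: 0.0
```

Run:
```python
from bp import *
o=r.get_obs();im=get_image('wrist');c=cam('wrist',o);cv2.imwrite('pics/w3r.png',im)
for q in [(6,6,18),(150,6,18),(6,170,18),(60,84,12),(40,104,12),(20,104,12)]: 
    p=proj(c,O+B@np.array(q)/1000)[0];print(q,p.round(1));cv2.circle(im,tuple(int(v) for v in p.round()),1,(255,0,255),-1)
cv2.imwrite('pics/w3.png',cv2.resize(im,(800,600)))
```

```text
(6, 6, 18) [333.5 114.5]
(150, 6, 18) [151.  114.5]
(6, 170, 18) [322.2 298.7]
(60, 84, 12) [263.9 206.9]
(40, 104, 12) [286.7 228.9]
(20, 104, 12) [309.5 228.8]
```

View pics/w3.png

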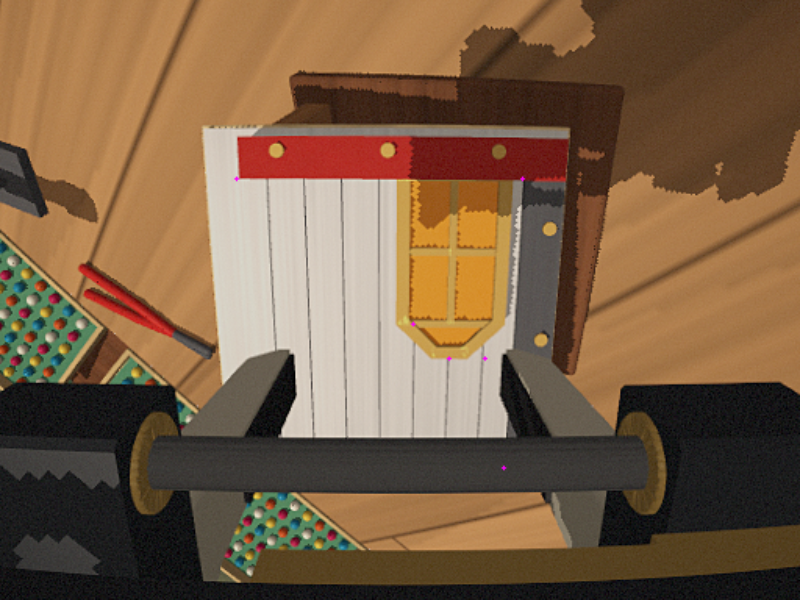

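The wall's foot is home on the red rail: the ridge is at row 357, as predicted. It hangs about 9 mm short of the side rail (ridge corner at column 432, home is 449). I'll nudge it with closed fingers from the +x side.

```bash
cat >> bp.py <<'E'
def ttgt(x,y,h):
    p=O+B@np.array([x,y,h])/1000; tgt(p,R=RT)
def bpos(): o=r.get_obs();print('board',np.round(B.T@(o['tcp_pos']-O)*1000,1),'F',np.round(B.T@o['wrist_force'],1),o['grip_width'])
E
python3 -c "
from bp import *
bpos();ttgt(100,42,60);ttgt(100,42,23)"
```

```text
board [ 68.9  67.7 140.1] F [ 0.   1.1 -0.4] 0.06984555263370444
lin [ 25.6 -30.9  80.2] ang [-0.13 -0.12  0.09] t 11.1
lin [ 25.5 -30.8 117.2] ang [-0.13 -0.12  0.09] t 11.1
```

>>> carry_out --rows '[{"linear":[15,-31,0],"angular":[0,0,0],"jaw":-1},{"linear":[25,-31,20],"angular":[0,0,0],"jaw":-1},{"linear":[25,-31,60],"angular":[0,0,0],"jaw":-1},{"linear":[25,-31,80],"angular":[0,0,0],"jaw":-1},{"linear":[25,-31,90],"angular":[0,0,0],"jaw":-1},{"linear":[25,-31,105],"angular":[0,0,0],"jaw":-1},{"linear":[25,-31,114],"angular":[0,0,0],"jaw":-1},{"linear":[25,-31,117],"angular":[0,0,0],"jaw":-1},{"linear":[25,-31,117],"angular":[0,0,0],"jaw":-1}]'

```text
time_s: 12.22
tcp_pos: [0.4407, -0.2292, 0.1221]
eef_rot: [0.366, 0.886, -0.263, 0.108]
wrist_force: [0.5, -0.1, 0.1]
grip_width: 0.0003
gripper_force: 0.0
```

```bash
python3 -c "
from bp import *
bpos()"
```

```text
board [100.   43.1  23.9] F [-0.3  0.4 -0. ] 0.0003464920443513622
```

Push -x (tool +y), in small rows.

>>> carry_out --rows '[{"linear":[0,5,0.5],"angular":[0,0,0],"jaw":-1},{"linear":[0,9,0.5],"angular":[0,0,0],"jaw":-1},{"linear":[0,12,0.5],"angular":[0,0,0],"jaw":-1},{"linear":[0,15,0.5],"angular":[0,0,0],"jaw":-1},{"linear":[0,17,0.5],"angular":[0,0,0],"jaw":-1},{"linear":[0,19,0.5],"angular":[0,0,0],"jaw":-1},{"linear":[0,20.5,0.5],"angular":[0,0,0],"jaw":-1},{"linear":[0,20.5,0.5],"angular":[0,0,0],"jaw":-1},{"linear":[0,20.5,0.5],"angular":[0,0,0],"jaw":-1}]'

```text
time_s: 13.35
tcp_pos: [0.455, -0.2173, 0.1137]
eef_rot: [0.366, 0.886, -0.263, 0.108]
wrist_force: [-0.3, -0.4, 1.2]
grip_width: 0.0006
gripper_force: 0.0
```

```bash
python3 -c "
from bp import *
bpos()"
```

```text
board [79.5 43.  23.2] F [1.  0.5 0.8] 0.000556925337707031
```

Force of about 1 N, so it is pushing. Continue until the force rises.

>>> carry_out --rows '[{"linear":[0,1,0],"angular":[0,0,0],"jaw":-1},{"linear":[0,2,0],"angular":[0,0,0],"jaw":-1},{"linear":[0,2,0],"angular":[0,0,0],"jaw":-1},{"linear":[0,2,0],"angular":[0,0,0],"jaw":-1}]'

```text
time_s: 13.85
tcp_pos: [0.4564, -0.2161, 0.1129]
eef_rot: [0.366, 0.886, -0.263, 0.108]
wrist_force: [0.2, -0.2, -0.6]
grip_width: 0.0005
gripper_force: 0.0
```

>>> carry_out --rows '[{"linear":[0,0.5,0],"angular":[0,0,0],"jaw":-1},{"linear":[0,1,0],"angular":[0,0,0],"jaw":-1},{"linear":[0,1,0],"angular":[0,0,0],"jaw":-1},{"linear":[0,1,0],"angular":[0,0,0],"jaw":-1}]'

```text
time_s: 14.35
tcp_pos: [0.4572, -0.2155, 0.1125]
eef_rot: [0.366, 0.886, -0.263, 0.108]
wrist_force: [-0.1, 0.1, 0.0]
grip_width: 0.0005
gripper_force: 0.0
```

```bash
python3 -c "
from bp import *
bpos()"
```

```text
board [76.5 43.  23.3] F [ 0.  -0.1  0.1] 0.000491908027696686
```

>>> carry_out --rows '[{"linear":[0,0.5,0],"angular":[0,0,0],"jaw":-1},{"linear":[0,1.5,0],"angular":[0,0,0],"jaw":-1},{"linear":[0,2,0],"angular":[0,0,0],"jaw":-1},{"linear":[0,2,0],"angular":[0,0,0],"jaw":-1}]'

```text
time_s: 14.85
tcp_pos: [0.4586, -0.2143, 0.1117]
eef_rot: [0.366, 0.886, -0.263, 0.108]
wrist_force: [-0.7, 0.6, 0.9]
grip_width: 0.0005
gripper_force: 0.0
```

Run:
```python
from bp import *
bpos()
o=r.get_obs();im=get_image('wrist');c=cam('wrist',o)
for q in [(6,6,18),(150,6,18),(6,170,18),(60,84,12),(40,104,12),(20,104,12)]: 
    p=proj(c,O+B@np.array(q)/1000)[0];cv2.circle(im,tuple(int(v) for v in p.round()),1,(255,0,255),-1)
cv2.imwrite('pics/w4.png',cv2.resize(im,(800,600)))
```

```text
board [74.4 43.  23.3] F [ 0.5 -0.5  1.1] 0.0005278127394739622
```

View pics/w4.png

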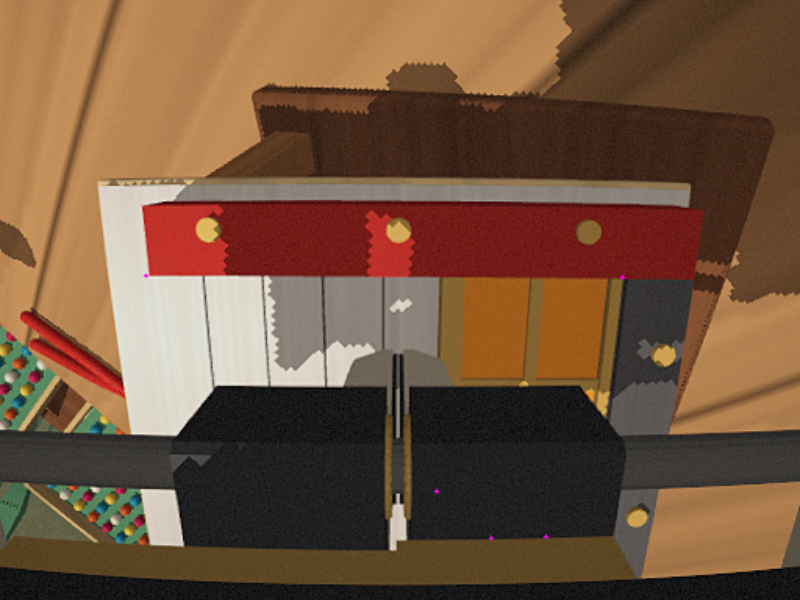

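The view shows the finger at (450,370) on the wall's left side, with the left edge at column 440 just below the red lip. Checking where home would put that edge.

Run:
```python
from bp import *
c=cam('wrist',r.get_obs())
for x in(60,62,64,66): print(x,(proj(c,O+B@np.array([x,12,12])/1000)[0]*800/512).round(1))
```

```text
60 [441.8 290.7]
62 [435.4 290.7]
64 [428.9 290.7]
66 [422.5 290.6]
```

The edge is at x≈60 mm, so it is essentially home. A light press should confirm it by a force rise.

>>> carry_out --rows '[{"linear":[0,0.5,0],"angular":[0,0,0],"jaw":-1},{"linear":[0,1,0],"angular":[0,0,0],"jaw":-1},{"linear":[0,1,0],"angular":[0,0,0],"jaw":-1},{"linear":[0,1,0],"angular":[0,0,0],"jaw":-1}]'

```text
time_s: 15.4
tcp_pos: [0.4593, -0.2137, 0.1113]
eef_rot: [0.366, 0.886, -0.263, 0.108]
wrist_force: [0.9, -0.4, -0.4]
grip_width: 0.0004
gripper_force: 0.0
```

>>> carry_out --rows '[{"linear":[0,0.5,0],"angular":[0,0,0],"jaw":-1},{"linear":[0,1,0],"angular":[0,0,0],"jaw":-1},{"linear":[0,1,0],"angular":[0,0,0],"jaw":-1},{"linear":[0,1,0],"angular":[0,0,0],"jaw":-1}]'

```text
time_s: 15.9
tcp_pos: [0.4599, -0.2132, 0.111]
eef_rot: [0.366, 0.886, -0.263, 0.108]
wrist_force: [-1.0, -1.4, 1.0]
grip_width: 0.0005
gripper_force: 0.9
```

>>> carry_out --rows '[{"linear":[0,0.5,0],"angular":[0,0,0],"jaw":-1},{"linear":[0,0.8,0],"angular":[0,0,0],"jaw":-1},{"linear":[0,0.8,0],"angular":[0,0,0],"jaw":-1},{"linear":[0,0.8,0],"angular":[0,0,0],"jaw":-1}]'

```text
time_s: 16.4
tcp_pos: [0.4601, -0.213, 0.1108]
eef_rot: [0.366, 0.886, -0.263, 0.108]
wrist_force: [-2.6, -3.1, 5.3]
grip_width: 0.0007
gripper_force: 3.1
```

```bash
python3 -c "
from bp import *
bpos()"
```

```text
board [72.3 42.9 23.2] F [5.7 2.1 2.8] 0.0006504015829858415
```

The force rose to 5.7 N with no more travel, so the side is home. Back off, lift and look.

>>> carry_out --rows '[{"linear":[0,-5,0],"angular":[0,0,0],"jaw":-1},{"linear":[0,-20,0],"angular":[0,0,0],"jaw":-1},{"linear":[0,-25,-20],"angular":[0,0,0],"jaw":-1},{"linear":[-10,-15,-70],"angular":[0,0,0],"jaw":-1},{"linear":[-25,0,-115],"angular":[0,0,0],"jaw":-1},{"linear":[-60,20,-115],"angular":[0,0,0],"jaw":-1},{"linear":[-60,20,-115],"angular":[0,0,0],"jaw":-1},{"linear":[-60,20,-115],"angular":[0,0,0],"jaw":-1}]'

```text
time_s: 17.4
tcp_pos: [0.5162, -0.1739, 0.2219]
eef_rot: [0.366, 0.886, -0.263, 0.107]
wrist_force: [-0.3, -0.5, 0.2]
grip_width: 0.0003
gripper_force: 0.0
```

Run:
```python
from bp import *
bpos()
o=r.get_obs();im=get_image('wrist');c=cam('wrist',o)
a=np.array([proj(c,O+B@np.array(q)/1000)[0] for q in [(6,6,18),(150,6,18),(6,170,18),(60,84,12),(40,104,12),(20,104,12),(60,6,12)]])
u0,v0=int(a[3:,0].min()-40),int(a[:2,1].min()-25);s=4
cr=cv2.resize(im[v0:v0+150,u0:u0+200],(800,600),interpolation=cv2.INTER_CUBIC)
for p in a:
    q=((p-[u0,v0]+.5)*s).round().astype(int);print(q);cv2.circle(cr,tuple(int(i) for i in q),3,(255,0,255),-1)
cv2.imwrite('pics/w5.png',cr)
```

```text
board [ 52.2 102.2 137.6] F [ 0.6  0.2 -0.1] 0.0003470326170851467
[449 104]
[-305  108]
[416 896]
[167 502]
[263 596]
[359 596]
[165 105]
```

View pics/w5.png

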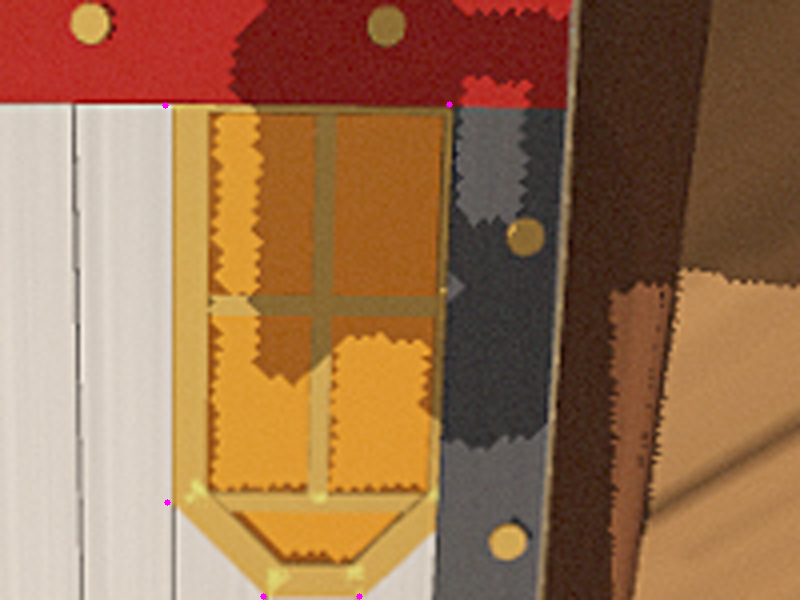

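The wall is parallel to both rails. The left edge (172 against 166) and the lip (453 against 449) share the same offset, and the ridge is at 597 against 596, so it looks home within about 0.3 mm. A light press on the ridge will confirm foot contact.

```bash
python3 -c "
from bp import *
ttgt(30,128,60);ttgt(30,128,23.5)"
```

```text
lin [-26.1  22.4  77.5] ang [-0.15 -0.14  0.08] t 17.45
lin [-26.1  22.5 114. ] ang [-0.15 -0.14  0.08] t 17.45
```

>>> carry_out --rows '[{"linear":[-26,20,0],"angular":[0,0,0],"jaw":-1},{"linear":[-26,20,40],"angular":[0,0,0],"jaw":-1},{"linear":[-26,20,80],"angular":[0,0,0],"jaw":-1},{"linear":[-26,20,100],"angular":[0,0,0],"jaw":-1},{"linear":[-26,20,112],"angular":[0,0,0],"jaw":-1},{"linear":[-26,20,114],"angular":[0,0,0],"jaw":-1},{"linear":[-22,20,114],"angular":[0,0,0],"jaw":-1},{"linear":[-18,20,114],"angular":[0,0,0],"jaw":-1},{"linear":[-15,20,114],"angular":[0,0,0],"jaw":-1},{"linear":[-13,20,114],"angular":[0,0,0],"jaw":-1},{"linear":[-13,20,114],"angular":[0,0,0],"jaw":-1}]'

```text
time_s: 18.82
tcp_pos: [0.5405, -0.2314, 0.1241]
eef_rot: [0.366, 0.886, -0.263, 0.108]
wrist_force: [0.1, -0.4, -0.1]
grip_width: 0.0003
gripper_force: 0.0
```

```bash
python3 -c "
from bp import *
bpos()"
```

```text
board [ 31.5 115.9  24.2] F [ 0.2  0.3 -0.3] 0.0003387792628496925
```

>>> carry_out --rows '[{"linear":[1,0,0],"angular":[0,0,0],"jaw":-1},{"linear":[2,0,0],"angular":[0,0,0],"jaw":-1},{"linear":[2.5,0,0],"angular":[0,0,0],"jaw":-1},{"linear":[2.5,0,0],"angular":[0,0,0],"jaw":-1}]'

```text
time_s: 19.32
tcp_pos: [0.5388, -0.2301, 0.1231]
eef_rot: [0.366, 0.886, -0.263, 0.108]
wrist_force: [0.9, -0.4, -0.5]
grip_width: 0.0002
gripper_force: 0.1
```

>>> carry_out --rows '[{"linear":[0.5,0,0],"angular":[0,0,0],"jaw":-1},{"linear":[1,0,0],"angular":[0,0,0],"jaw":-1},{"linear":[1,0,0],"angular":[0,0,0],"jaw":-1},{"linear":[1,0,0],"angular":[0,0,0],"jaw":-1}]'

```text
time_s: 19.82
tcp_pos: [0.5387, -0.2298, 0.1232]
eef_rot: [0.366, 0.886, -0.263, 0.109]
wrist_force: [2.6, -4.7, 1.5]
grip_width: 0.0006
gripper_force: 2.6
```

>>> carry_out --rows '[{"linear":[0.5,0,0],"angular":[0,0,0],"jaw":-1},{"linear":[1,0,0],"angular":[0,0,0],"jaw":-1},{"linear":[1,0,0],"angular":[0,0,0],"jaw":-1},{"linear":[1,0,0],"angular":[0,0,0],"jaw":-1}]'

```text
time_s: 20.32
tcp_pos: [0.5386, -0.2296, 0.1234]
eef_rot: [0.366, 0.886, -0.263, 0.11]
wrist_force: [5.0, -6.5, 3.4]
grip_width: 0.0005
gripper_force: 4.3
```

```bash
python3 -c "
from bp import *
bpos()"
```

```text
board [ 31.6 113.2  24.6] F [ 1.6  8.7 -0.7] 0.0005451560905276861
```

The foot is firm: 8.7 N with no travel. Retreat clear and take a final look.

>>> carry_out --rows '[{"linear":[-5,0,0],"angular":[0,0,0],"jaw":-1},{"linear":[-15,0,0],"angular":[0,0,0],"jaw":-1},{"linear":[-18,0,-40],"angular":[0,0,0],"jaw":-1},{"linear":[-18,-10,-80],"angular":[0,0,0],"jaw":-1},{"linear":[8,-20,-115],"angular":[0,0,0],"jaw":-1},{"linear":[8,-20,-115],"angular":[0,0,0],"jaw":-1},{"linear":[8,-20,-115],"angular":[0,0,0],"jaw":-1},{"linear":[8,-20,-115],"angular":[0,0,0],"jaw":-1}]'

```text
time_s: 21.32
tcp_pos: [0.5178, -0.1739, 0.2226]
eef_rot: [0.366, 0.886, -0.263, 0.107]
wrist_force: [0.5, -0.9, -0.3]
grip_width: 0.0006
gripper_force: 0.0
```

Run:
```python
from bp import *
bpos()
o=r.get_obs();im=get_image('wrist');c=cam('wrist',o)
a=np.array([proj(c,O+B@np.array(q)/1000)[0] for q in [(6,6,18),(150,6,18),(6,170,18),(60,84,12),(40,104,12),(20,104,12),(60,6,12)]])
u0,v0=int(a[3:,0].min()-40),int(a[:2,1].min()-25);s=4
cr=cv2.resize(im[v0:v0+150,u0:u0+200],(800,600),interpolation=cv2.INTER_CUBIC)
for p in a:
    q=((p-[u0,v0]+.5)*s).round().astype(int);print(q);cv2.circle(cr,tuple(int(i) for i in q),3,(255,0,255),-1)
cv2.imwrite('pics/w6.png',cr)
```

```text
board [ 51.3 103.7 138.2] F [ 0.1  0.8 -0.7] 0.0006180081861488899
[448 104]
[-305  109]
[416 897]
[167 502]
[263 597]
[359 597]
[164 106]
```

View pics/w6.png

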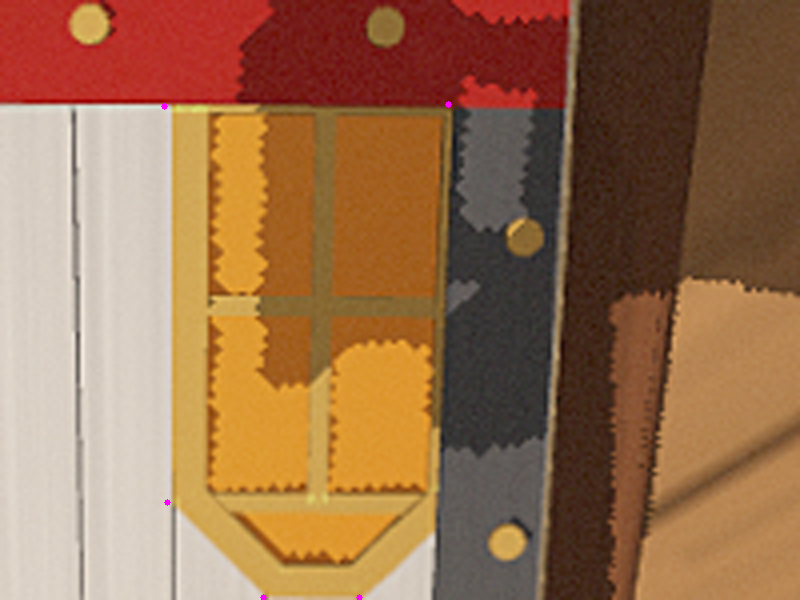

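The wall is unchanged and square in the corner against both rails, with its ridge at row 597 as predicted. The gripper is well clear, so I hand in.

```bash
python3 -c "
from cell import r
print(r.finish_job())"
```

```text
the job is handed in; nothing more can be done
None
```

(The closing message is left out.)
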